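# Clamp a power module in the board holder with its star wheel

## Robot

A 6-joint arm with a two-finger parallel gripper is mounted at the origin on the work surface. World frame = base frame: x ahead of the robot, y to its left, z up, the work surface at z = 0. Lengths are in m, angles in degrees, forces in N, time in s.
With the tool pointing down it reaches from about 0.25 to 0.725 m from the base axis. Payload 9.7 kg.
Tool frame: the origin (TCP) lies on the centre line of the jaws, within the pads' length; the fingertips stand 17 mm ahead of it and the grasp point (between the pads) lies 2 mm behind it (bot.tip_extent is the distance from the TCP to the fingertips, in m); z points along the fingers, y is the line along which they close (so a half turn about z gives the same grasp; the last joint's range is limited). The gripper opens to 85 mm and grips with 20 to 120 N. Pads are 22 mm wide; open, the fingers measure 114 mm over their backs; the gripper's body (76 mm by 85 mm) begins 54 mm behind the grasp point. The pads swing forward as they close: fully open they stand 13 mm farther back than shut.
Start: joints at [-75.573, 4.979, 10.078, 95.1, 0, 90], TCP at [0.137, -0.533, 0.248] pointing down, gripper open.
Joint ranges: [-179.16, 179.16], [-48.56, 103.87], [-65.8, 70.77], [-126.05, 130.52], [-82.76, 87.17], [-180, 180]. Speed limits (degrees/s): [127.2, 127.2, 147.25, 180, 180, 180].

## Interface

Orientations are given as [roll, pitch, yaw] about the fixed x, y, z axes, in that order (R = Rz(yaw) Ry(pitch) Rx(roll)).
In Python, from workcell import bot gives the robot as it stands.
- The arm moves only by the tool carry_out, never from a script. Its argument "moves" is text: rows parted by semicolons, each of 7 numbers parted by spaces: the shift along the tool's x, y, z in mm, then the turn, a rotation vector about the tool's x, y, z in degrees, then the finger opening in mm, from 0 to 85.4. A call has 1 to 20 rows; each row is the pose to reach, as a shift and turn from the pose commanded when the call began, along the tool's axes at that moment; what a row does not reach only later rows make up. A row lasts 1/10 s, in which the tool goes at most 50 mm and 8.59 degrees, less where a joint would pass 70% of its speed; a pose out of reach is approached as far as the arm can. A call with a gripper value outside its range is refused whole. The fingers move at their own pace and stop on an object; "force" is the grip in N (left out, the last holds). Time passes only in rows, so rows that repeat a pose let the fingers close. It gives the time, the measured TCP pose, the force, the opening and the grip force at its end, in the units of the state.
- bot.get_obs(): the state, without advancing time (a new reading comes with each control period).
- bot.camera(name): name is "side" or "top" or "wrist"; returns a dict with "img" (400x640x3 uint8, red, green, blue), "mtx" (3x3 intrinsics, pixels), "position" and "orientation" of the camera in the world; the wrist camera has in their place "mount" (4x4, takes a point from camera to tool coordinates, whose origin is the TCP and whose axes are the flange's). Camera axes: x right, y up, looking along -z (the intrinsics and any distortion apply to the point x, -y, -z); pixel columns grow to the right and rows downward; lengths in m; the calibration is good to about 2 mm. A picture is of the moment at which its call begins: read the wrist's pose just before it. There is no depth.
- bot.job_done(): hands the job in; it is judged then, once.
The state is a dict: "time": time; "q": joint angles; "qd": joint speeds; "joint_efforts": joint torques, N m; "ee_pos": TCP position; "tcp_rot": TCP orientation; "wrist_force": force on the tool from outside, world axes, zero at the start; "torque": the same for the moment, N m; "opening": finger opening in m; "grasp_force": force on a finger pad.
Only numpy, scipy, OpenCV 4.12 (cv2) and the standard library are available. Lean on these libraries where they do the work, as an engineer would, in place of code of your own. Each camera call takes 0.05 s, during which the arm holds its last target. There are 200 camera calls.

## Task

Pick up the power module by its transformer and set it flat on the bed of the board clamp, squarely between the jaw and the end stop. Let go, then advance the star wheel clockwise by pushing spoke after spoke with the side of the closed gripper until the jaw holds the module snugly against the end stop: you should feel the push clearly stiffen, but do not force it, for the board cracks. Move the jaw by the wheel only, and leave the other things on the bench as they are.

Things in the scene. Friction and masses are not known exactly. Their poses are not given: they have to be found in the camera images.
- module: power module 84 mm (its x) x 56 mm (its y), 48 mm high, 150 to 310 g, lying flat: aluminium base, green board (top 14 mm above the underside), in its middle a black and yellow transformer 30 mm (x) x 34 mm (y), 14 to 48 mm above the underside: grip that along x, fingertips no lower than 26 mm above the underside (small parts up to 25 mm high near the corners). Origin under its centre, z up.
- fixture: the board clamp, fixed. Origin at bench level under the bed centre, z up; it clamps along its y. Base plate 100 mm wide (x), from y = -200 to +115 mm; aluminium bed 96 mm wide, y = -40 to +110 mm, its top 30 mm above the bench. Jaw on the bed's -y side, end stop on its +y side, star wheel at y = -135 mm.
- bed_center (a point): middle of the bed, on its top face, axes as the clamp's. The module goes here, underside on the bed, its x along the clamp's x (either way round), within about 5 mm. The end stop, a steel block 24 mm high (knob on it to 34 mm) on the bed's +y side, has its flat face 36 to 42 mm from here; no reading tells where exactly.
- jaw: sliding steel jaw, 84 mm wide, rising 27 mm above the bed. Origin: middle of the lower edge of its rubber pressing face, which looks to +y (axes as the clamp's), at first 38 to 45 mm from the bed centre. 1 rad of the wheel moves it 8 mm to +y; 2.4 to 4.2 rad from start to clamped. The pad is stiffly sprung: 20 N per mm. It slides the module along the bed to the end stop.
- star_wheel: star wheel, vertical axis, 5 equal straight spokes, one along its own x, the others 72 degrees apart. Origin on the axis 62 mm above the bench, z up. Spokes: 10 mm steel rods, centre lines 13 mm above the origin, ending in 18 mm black balls 74 mm from the axis. Hub 44 mm across, top 25 mm above the origin. Below the hub a gear housing 50 x 50 mm. Clockwise from above (yaw falls) closes the jaw.
- wheel_axis (a point): point on the wheel's axis at spoke height. Feel of the wheel: running free takes a push of about 5.7 N at 56 mm from the axis (friction 0.32 N m; it stays where left, also clamped). 1 N at the jaw adds 8 N mm: the right grip, about 20 N at the jaw (at least 10 N), is a push of 8.5 N at 56 mm. Above 35 N (10.7 N push) the module cracks. Pushes over 25 N damage the wheel.
- guard (a point): middle of the top of the grey flat guard plate, 102 mm above the bench, axes as the clamp's: 190 mm (x) x 72 mm (y) x 4 mm, on two posts. It covers the half of the wheel nearest the jaw up to 12 mm from the axis, so nothing can come down there: the spokes can be pushed only in the open half, on the -y side of the axis, and each push turns the wheel less than half a turn.
- spool: bystander, leave alone: green plastic solder spool, 60 mm across, 28 mm high, origin under its centre
- flux_bottle: bystander, leave alone: white bottle, 44 mm across, 110 mm high, origin under its centre
- screwdriver: bystander, leave alone: screwdriver lying on the bench, about 200 mm long along its x axis
- brush: bystander, leave alone: cleaning brush lying on the bench, 150 mm long along its x axis
- bare_board: bystander, leave alone: thin spare circuit board lying flat, 85 x 55 mm, 15 mm high over its connector, no transformer, origin under its centre
- tin: bystander, leave alone: open metal tin, 64 mm across, 50 mm high, origin under its centre
Mind the look-alikes: they are no part of the job. What is shaped like the module but pink or purple is not meant.

How it is judged:
By the outcome, as a careful person would: the job done as asked, in the order asked, and still so for the second after the job is handed in, with the robot touching nothing.
It also fails if it takes over 72 s, if anything falls off the work surface, if the arm or the gripper's body presses on something with over 40 N, if the wrist force passes 120 N, or if a joint passes its speed limit or range.

## Working session

There is one attempt and no reset: what is moved stays moved. The work goes in short steps, Python scripts to look and compute and a tool call to move; the robot and the scene stay as the last step left them, time stands still between calls to the robot, and variables do not carry over. Pictures are saved under pics/ and viewed, at most 10 in all, crops included, and the job is handed in when it is done.

Besides the shell and the picture viewer there is one more tool, called after ">>>" in YAML: its name, and indented under it one key for each argument. carry_out: Moves the arm, as the interface text tells. Its arguments: {"type":"object","properties":{"moves":{"type":"string"},"force":{"type":"number"}},"required":["moves"]}

```bash
mkdir -p pics; ls
python3 - <<'E'
from workcell import bot
import cv2, numpy as np
o=bot.get_obs(); print(o)
for n in("top","side"):
    c=bot.camera(n); cv2.imwrite(f"pics/{n}0.png",c["img"][:,:,::-1]); print(n,{k:v for k,v in c.items() if k!="img"})
E
```

```text
pics
{'time': 0.0, 'q': array([-7.55751747e+01,  5.01049692e+00,  1.00336204e+01,  9.51011626e+01,
        1.61351839e-04,  9.00003629e+01]), 'qd': array([-0.0136809 , -0.03445748,  0.11488797, -0.00561605, -0.01265727,
        0.00272645]), 'joint_efforts': array([ 9.01668063e-04, -5.20384312e+01,  4.64811873e+01,  1.60835381e-02,
        1.71246347e-05,  7.06814873e-06]), 'ee_pos': array([ 0.13695515, -0.53244421,  0.24758139]), 'tcp_rot': array([-1.79921961e+02, -1.60857389e-04,  1.44244622e+01]), 'wrist_force': array([ 0.31245849,  0.21784793, -0.56761283]), 'torque': array([-0.05256965,  0.04581996, -0.00394138]), 'grasp_force': 0.0, 'opening': 0.08544222753935335}
top {'mtx': array([[384.55438611,   0.        , 315.40896447],
       [  0.        , 384.55438611, 197.40805422],
       [  0.        ,   0.        ,   1.        ]]), 'position': array([0.42064504, 0.10420178, 1.22119051]), 'orientation': array([  7.35094349,  -0.29790704, -88.45192235])}
side {'mtx': array([[510.41024267,   0.        , 322.18260692],
       [  0.        , 510.41024267, 197.92727332],
       [  0.        ,   0.        ,   1.        ]]), 'position': array([0.02320728, 0.95333685, 1.04918838]), 'orientation': array([  46.24322037,   -0.16709395, -148.41808917])}
```

View pics/top0.png

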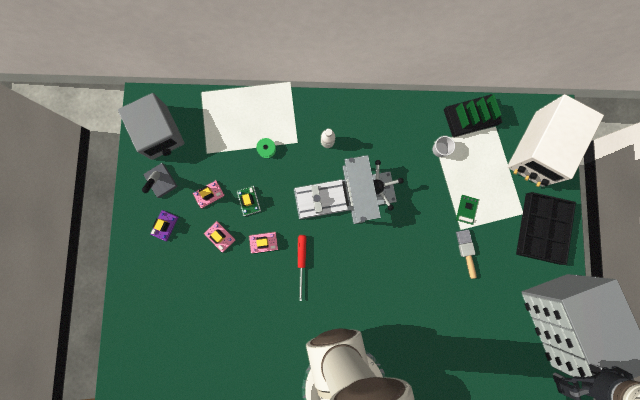

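View pics/side0.png

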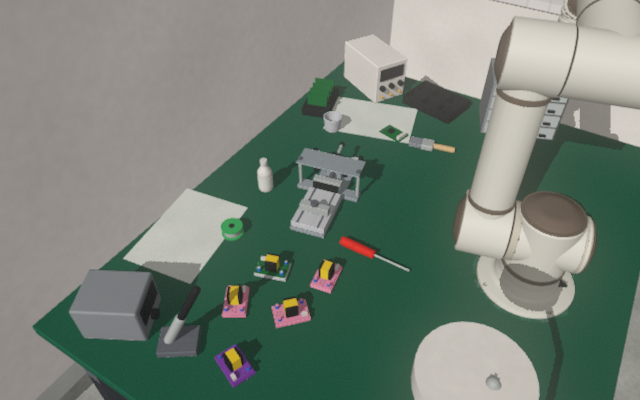

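The top view shows candidates at (248,200) green board, (208,194), (219,236) and (263,243) pink, and (164,225) purple. Only (248,200) has a green board with a black and yellow transformer. The bare board at (467,208) has no transformer. The clamp bed is around (320,199), the guard at (362,189) and the wheel at (380,187). I'll enlarge to confirm.

```bash
cat > h.py <<'E'
from workcell import bot
import cv2, numpy as np
from scipy.spatial.transform import Rotation as Ro
def cam(n):
    o=bot.get_obs(); c=bot.camera(n)
    if n=="wrist":
        T=np.eye(4);T[:3,:3]=Ro.from_euler('xyz',o['tcp_rot'],degrees=True).as_matrix();T[:3,3]=o['ee_pos']
        T=T@c['mount']; c['R'],c['p']=T[:3,:3],T[:3,3]
    else: c['R'],c['p']=Ro.from_euler('xyz',c['orientation'],degrees=True).as_matrix(),c['position']
    return c
def ray(c,u,v,z):
    K=c['mtx']; d=c['R']@np.array([(u-K[0,2])/K[0,0],-(v-K[1,2])/K[1,1],-1])
    return c['p']+d*(z-c['p'][2])/d[2]
def proj(c,P):
    q=(np.atleast_2d(P)-c['p'])@c['R']; K=c['mtx']
    return np.c_[K[0,0]*q[:,0]/-q[:,2]+K[0,2],K[1,1]*q[:,1]/q[:,2]+K[1,2]]
def tri(l):  # [(cam,u,v),...]
    A=0;b=0
    for c,u,v in l:
        d=ray(c,u,v,0)-c['p'];d/=np.linalg.norm(d);M=np.eye(3)-np.outer(d,d);A=A+M;b=b+M@c['p']
    return np.linalg.solve(A,b)
def crop(c,x0,y0,x1,y1,s,f):
    cv2.imwrite(f,cv2.resize(c['img'][y0:y1,x0:x1,::-1],None,fx=s,fy=s,interpolation=cv2.INTER_CUBIC))
E
python3 - <<'E'
from h import *
c=cam("top"); crop(c,225,140,415,235,4,"pics/t1.png")
for u,v,z in [(248,200,.048),(248,200,.014),(380,186,.087),(320,199,.03),(299,188,.03),(298,217,.03),(362,189,.102),(218,236,.048),(263,243,.048)]: print(u,v,ray(c,u,v,z).round(4))
E
```

```text
248 200 [0.5584 0.3089 0.048 ]
248 200 [0.5623 0.3148 0.014 ]
380 186 [ 0.6068 -0.0897  0.087 ]
320 199 [0.5698 0.0877 0.03  ]
299 188 [0.6027 0.1543 0.03  ]
298 217 [0.5117 0.1545 0.03  ]
362 189 [ 0.5939 -0.0342  0.102 ]
218 236 [0.446  0.3943 0.048 ]
263 243 [0.4286 0.257  0.048 ]
```

View pics/t1.png

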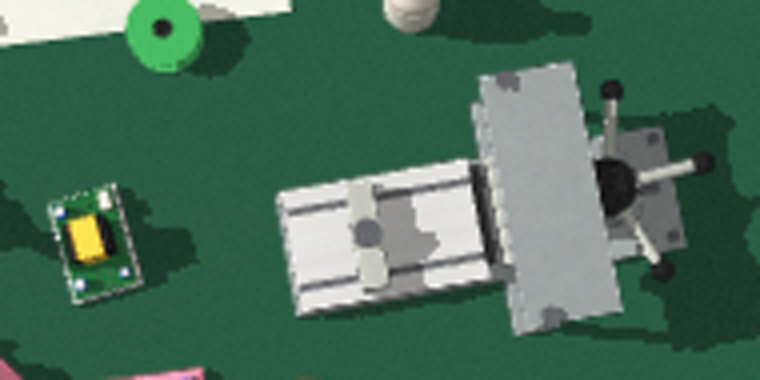

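Confirmed: the green-board module with the black and yellow transformer is at crop (95,240), and its look-alikes are pink or purple. The bed corners are at crop (277,192) and (298,316). The end stop with its knob is at (367,232), and the jaw face is near (485,215). The three visible spoke balls are at (612,90), (703,162) and (662,271). Next I'll fit poses.

```bash
cat > fit.py <<'E'
from h import *
from scipy.optimize import least_squares
def fitpose(c,pts,pix,x0):
    pts=np.array(pts,float);pix=np.array(pix,float)
    def P(p):
        co,s=np.cos(p[2]),np.sin(p[2]); return np.c_[p[0]+co*pts[:,0]-s*pts[:,1],p[1]+s*pts[:,0]+co*pts[:,1],pts[:,2]]
    r=least_squares(lambda p:(proj(c,P(p))-pix).ravel(),x0)
    return r.x,r.fun.reshape(-1,2)
E
python3 - <<'E'
from fit import *
c=cam("top"); f=lambda a:np.array(a)/4+[225,140]-.375
# clamp: bed corners at +y end, guard corners (guard y centre = -135+12+36=-87)
g=-.087
pts=[(.048,.11,.03),(-.048,.11,.03),(.095,g+.036,.102),(.095,g-.036,.102),(-.095,g-.036,.102),(-.095,g+.036,.102)]
x,r=fitpose(c,pts,f([(277,192),(298,316),(478,75),(573,62),(622,312),(516,333)]),[.57,.05,.1])
print("clamp",x[:2].round(4),np.degrees(x[2]).round(2));print(r.round(1))
co,s=np.cos(x[2]),np.sin(x[2]); ax=x[:2]+np.array([[co,-s],[s,co]])@[0,-.135]; print("axis",ax.round(4))
for b in f([(612,90),(703,162),(662,271)]):
    p=ray(c,*b,.075)[:2]-ax; print("ball r",np.hypot(*p).round(4),"ang",np.degrees(np.arctan2(p[1],p[0])).round(1))
x,r=fitpose(c,[(.042,.028,.014),(.042,-.028,.014),(-.042,-.028,.014),(-.042,.028,.014)],f([(50,205),(112,184),(143,285),(77,304)]),[.56,.31,.2])
print("mod",x[:2].round(4),np.degrees(x[2]).round(2));print(r.round(1))
E
```

```text
clamp [0.5784 0.0529] 11.31
[[ 0.1 -0.1]
 [-0.1 -1. ]
 [-0.5  1. ]
 [-0.5  0.2]
 [-0.6  0.5]
 [ 1.6 -0.6]]
axis [ 0.6049 -0.0795]
ball r 0.0774 ang -3.5
ball r 0.0776 ang -72.3
ball r 0.074 ang -144.4
mod [0.5602 0.3132] 18.88
[[-0.8 -0.1]
 [ 0.7 -0.1]
 [ 0.4 -0.2]
 [-0.3  0.4]]
```

```bash
cat >> h.py <<'E'
def go(x,y,z,yaw):
    o=bot.get_obs(); R=Ro.from_euler('xyz',o['tcp_rot'],degrees=True)
    d=R.inv().apply(np.array([x,y,z])-o['ee_pos'])*1000
    w=(R.inv()*Ro.from_euler('xyz',[180,0,yaw],degrees=True)).as_rotvec(degrees=True)
    print("shift",d.round(1),"turn",w.round(2))
E
python3 - <<'E'
from h import *
go(.560,.313,.22,108.9)
print(bot.camera("wrist")["mount"].round(3))
E
```

```text
shift [ 620.3 -713.5   28.4] turn [-3.000e-02 -4.000e-02 -9.447e+01]
[[-0.001  0.961  0.277  0.071]
 [ 1.     0.001  0.001 -0.001]
 [ 0.001  0.277 -0.961 -0.126]
 [ 0.     0.     0.     1.   ]]
```

>>> carry_out:
  moves: "620 -713 28 0 0 -94.5 85;620 -713 28 0 0 -94.5 85;620 -713 28 0 0 -94.5 85;620 -713 28 0 0 -94.5 85;620 -713 28 0 0 -94.5 85;620 -713 28 0 0 -94.5 85;620 -713 28 0 0 -94.5 85;620 -713 28 0 0 -94.5 85;620 -713 28 0 0 -94.5 85;620 -713 28 0 0 -94.5 85;620 -713 28 0 0 -94.5 85;620 -713 28 0 0 -94.5 85;620 -713 28 0 0 -94.5 85;620 -713 28 0 0 -94.5 85;620 -713 28 0 0 -94.5 85;620 -713 28 0 0 -94.5 85;620 -713 28 0 0 -94.5 85;620 -713 28 0 0 -94.5 85;620 -713 28 0 0 -94.5 85;620 -713 28 0 0 -94.5 85"

```text
time: 2.25
ee_pos: [0.5608, 0.3166, 0.2161]
tcp_rot: [-179.8, 0.0, 109.1]
wrist_force: [-1.1, -1.1, -1.0]
opening: 0.0848
grasp_force: 0.0
```

Run:
```python
from h import *
c=cam("wrist"); cv2.imwrite("pics/w1.png",c["img"][:,:,::-1]); print(bot.get_obs()["ee_pos"],bot.get_obs()["q"])
```

```text
[0.56003502 0.31440819 0.2173848 ] [2.93079093e+01 1.78101251e+01 2.15335523e+01 9.39455840e+01
 5.50500926e-03 1.00231726e+02]
```

View pics/w1.png

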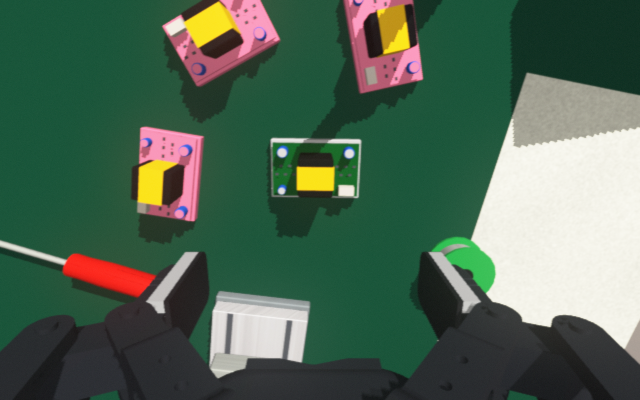

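The module is centred near (316,169), with board corners at about (272,140), (361,140), (359,198) and (272,198). It sits nearly square to the tool, and the pink look-alikes are clear of the fingers. Refining the pose.

Run:
```python
from fit import *
c=cam("wrist")
x,r=fitpose(c,[(-.042,.028,.014),(.042,.028,.014),(.042,-.028,.014),(-.042,-.028,.014)],[(272,140),(361,140),(359,198),(272,198)],[.56,.31,.33])
print("mod",x[:2].round(4),np.degrees(x[2]).round(2));print(r.round(1))
print("transformer top",proj(c,[[x[0],x[1],.048]]))
# transformer edges predicted
co,s=np.cos(x[2]),np.sin(x[2])
P=[[x[0]+co*a-s*b,x[1]+s*a+co*b,.048] for a,b in[(-.015,.017),(.015,.017),(.015,-.017),(-.015,-.017)]]
print(proj(c,P).round(1))
go(x[0],x[1],.046,90+np.degrees(x[2]))
```

```text
mod [0.5626 0.3146] 18.77
[[-1.5 -0.3]
 [ 0.9  0.1]
 [ 0.4  0.4]
 [ 0.2 -0. ]]
transformer top [[316.17325662 178.2342209 ]]
[[298.4 158.4]
 [334.2 158.6]
 [333.4 197.5]
 [298.7 197.3]]
shift [  0.7   3.6 172.7] turn [-0.14  0.04  0.23]
```

>>> carry_out:
  moves: "0.7 3.2 40 0 0 0 85;0.7 3.2 85 0 0 0 85;0.7 3.2 120 0 0 0 80;0.7 3.2 150 0 0 0 70;0.7 3.2 165 0 0 0 60;0.7 3.2 173 0 0 0 55;0.7 3.2 173 0 0 0 50;0.7 3.2 173 0 0 0 45;0.7 3.2 173 0 0 0 40;0.7 3.2 173 0 0 0 20;0.7 3.2 173 0 0 0 20;0.7 3.2 173 0 0 0 20;0.7 3.2 173 0 0 0 20;0.7 3.2 173 0 0 0 20"
  force: 40

```text
time: 3.75
ee_pos: [0.5633, 0.3144, 0.0488]
tcp_rot: [179.9, -0.0, 108.9]
wrist_force: [0.9, -1.1, 6.7]
opening: 0.0292
grasp_force: 41.7
```

Run:
```python
from h import *
go(.5784,.0529,.17,101.3); print(bot.get_obs()["ee_pos"])
```

```text
shift [-252.2  -70.3 -121.4] turn [ 0.13 -0.03  7.63]
[0.56329917 0.31438539 0.04884016]
```

>>> carry_out:
  moves: "0 0 -20 0 0 0 20;0 0 -60 0 0 0 20;0 0 -100 0 0 0 20;0 0 -120 0 0 0 20;0 0 -120 0 0 0 20"

```text
time: 4.25
ee_pos: [0.5638, 0.3147, 0.171]
tcp_rot: [179.7, -0.1, 108.9]
wrist_force: [-1.3, -0.1, -2.1]
opening: 0.0291
grasp_force: 40.7
```

>>> carry_out:
  moves: "-15 -4 0 0 0 1 20;-45 -12 0 0 0 2 20;-85 -24 0 0 0 3 20;-125 -35 0 0 0 4 20;-165 -46 0 0 0 5 20;-205 -57 0 0 0 6 20;-235 -65 0 0 0 7 20;-252 -70 0 0 0 7.6 20;-252 -70 0 0 0 7.6 20;-252 -70 0 0 0 7.6 20;-252 -70 0 0 0 7.6 20"

```text
time: 5.35
ee_pos: [0.5777, 0.0534, 0.1663]
tcp_rot: [-179.9, -0.0, 101.4]
wrist_force: [0.3, -1.2, -2.3]
opening: 0.0285
grasp_force: 40.6
```

Run:
```python
from h import *
c=cam("wrist"); cv2.imwrite("pics/w2.png",c["img"][:,:,::-1]); o=bot.get_obs();print(o["ee_pos"],o["tcp_rot"])
c=cam("side"); crop(c,265,135,425,255,5,"pics/s2.png")
```

```text
[0.57781409 0.05365034 0.16654428] [-1.79939433e+02 -1.26625178e-02  1.01383129e+02]
```

View pics/w2.png

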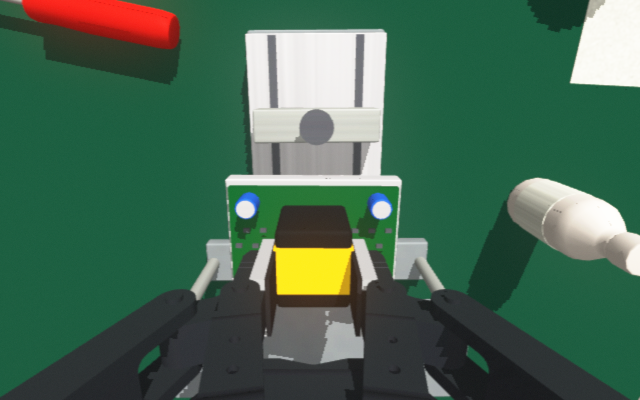

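The bed is ahead of the held module. Its far corners are at (247,31) and (385,31), the end-stop block spans rows 108–142 and the knob is at (316,127). The module's front board edge runs (227,180)–(400,180), square to the bed.

Run:
```python
from fit import *
c=cam("wrist")
x,r=fitpose(c,[(-.048,.11,.03),(.048,.11,.03)],[(247,31),(385,31)],[.578,.053,.2])
print("clamp",x.round(4),np.degrees(x[2]).round(2),r.round(1).tolist())
co,s=np.cos(x[2]),np.sin(x[2]); inv=lambda p:np.array([[co,s],[-s,co]])@(p[:2]-x[:2])
for n,u,v,z in [("stop far L",253,108,.054),("stop far R",382,108,.054),("stop near L",253,141,.054),("stop near R",379,141,.054),("knob",316,127,.064)]: print(n,inv(ray(c,u,v,z)).round(4))
o=bot.get_obs(); 
for zz in(.130,.134,.138):
  m,r=fitpose(c,[(-.042,.028,zz),(.042,.028,zz)],[(227,180),(400,180)],[.578,.053,.2]); print(zz,"module in clamp",inv(m).round(4),np.degrees(m[2]-x[2]).round(2),r.round(1).tolist())
print("tcp in clamp",inv(o['ee_pos']).round(4))
go(x[0],x[1],.0775,90+np.degrees(x[2]))
```

```text
clamp [0.5801 0.0539 0.1976] 11.32 [[-1.9, 0.1], [1.9, 0.1]]
stop far L [-0.041   0.0604]
stop far R [0.0429 0.0604]
stop near L [-0.042  0.039]
stop near R [0.042 0.039]
knob [-0.0001  0.0492]
0.13 module in clamp [-0.0017  0.0029] 0.02 [[-3.1, 0.2], [3.1, 0.2]]
0.134 module in clamp [-0.0017  0.0038] 0.02 [[-5.3, 0.4], [5.3, 0.4]]
0.138 module in clamp [-0.0017  0.0047] 0.01 [[-7.7, 0.6], [7.7, 0.6]]
tcp in clamp [-0.0021  0.0003]
shift [-0.3  2.1 89.5] turn [-0.02 -0.    0.08]
```

View pics/s2.png

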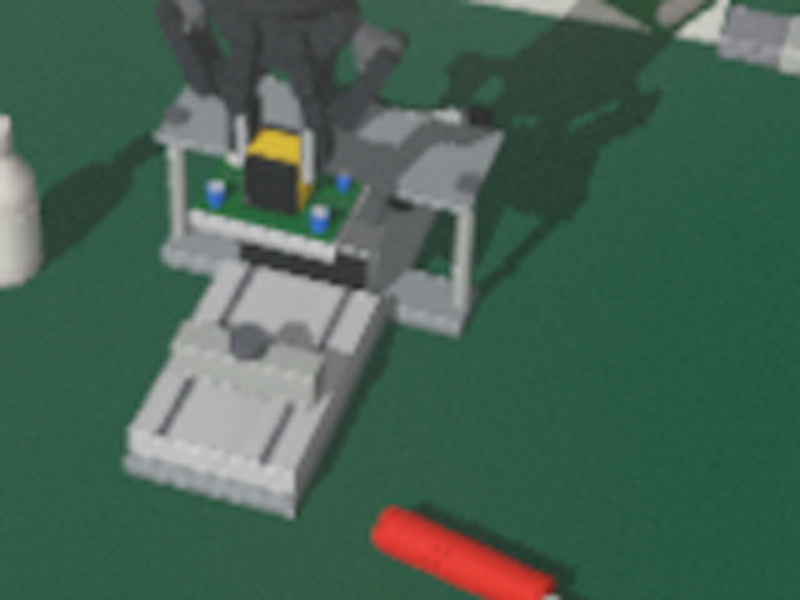

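The side view shows the module level in the grip, above the bed and on the jaw side. The end stop face is at y ≈ +39 mm, within the stated range. Lowering the module now.

>>> carry_out:
  moves: "-1.5 2 15 0 0 0 20;-1.5 2 35 0 0 0 20;-1.5 2 55 0 0 0 20;-1.5 2 70 0 0 0 20;-1.5 2 79 0 0 0 20;-1.5 2 84 0 0 0 20;-1.5 2 86 0 0 0 20;-1.5 2 87 0 0 0 20;-1.5 2 87 0 0 0 20;-1.5 2 87 0 0 0 20"

```text
time: 6.5
ee_pos: [0.5807, 0.0519, 0.0809]
tcp_rot: [179.9, 0.0, 101.3]
wrist_force: [-0.6, -0.8, -2.3]
opening: 0.029
grasp_force: 40.6
```

>>> carry_out:
  moves: "0 0 0.7 0 0 0 20;0 0 1.4 0 0 0 20;0 0 2 0 0 0 20;0 0 2.5 0 0 0 20;0 0 2.5 0 0 0 20;0 0 2.5 0 0 0 20"

```text
time: 7.1
ee_pos: [0.5805, 0.0518, 0.0788]
tcp_rot: [180.0, 0.0, 101.3]
wrist_force: [-4.7, -1.8, 5.2]
opening: 0.0289
grasp_force: 41.6
```

>>> carry_out:
  moves: "0 0 0 0 0 0 32;0 0 0 0 0 0 36;0 0 0 0 0 0 44;0 0 0 0 0 0 50;0 0 -5 0 0 0 55;0 0 -20 0 0 0 55;0 0 -50 0 0 0 55;0 0 -90 0 0 0 55;0 0 -110 0 0 0 55;0 0 -110 0 0 0 40;0 0 -110 0 0 0 20;0 0 -110 0 0 0 0;0 0 -110 0 0 0 0;0 0 -110 0 0 0 0"

```text
time: 8.5
ee_pos: [0.5801, 0.0518, 0.1869]
tcp_rot: [-179.9, -0.0, 101.3]
wrist_force: [-0.5, 0.1, 0.2]
opening: 0.0001
grasp_force: 0.0
```

Run:
```python
from h import *
c=cam("wrist"); cv2.imwrite("pics/w3.png",c["img"][:,:,::-1]); o=bot.get_obs();print(o["ee_pos"],o["tcp_rot"],o["opening"],bot.tip_extent)
```

```text
[0.58013986 0.05185377 0.18707227] [-1.79931223e+02 -9.39053385e-03  1.01327355e+02] 0.0005272933154170873 0.017
```

View pics/w3.png

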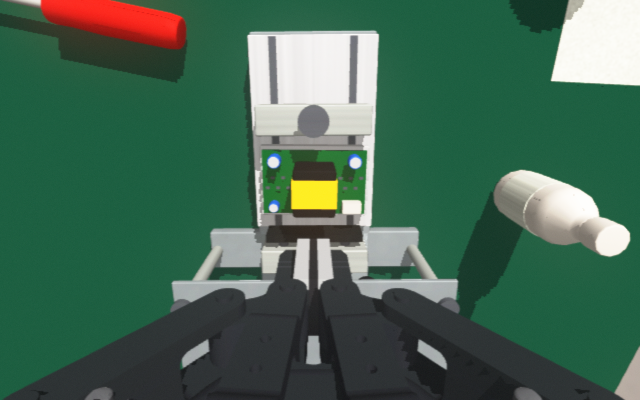

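The module sits square on the bed. Its front board edge is at row 149, just short of the end stop, and the jaw face is near row 240. Now checking the numbers and fitting the wheel.

Run:
```python
from fit import *
c=cam("wrist")
x,r=fitpose(c,[(-.048,.11,.03),(.048,.11,.03)],[(249,32),(378,32)],[.578,.053,.2])
print("clamp",x.round(4),np.degrees(x[2]).round(2),r.round(1).tolist())
co,s=np.cos(x[2]),np.sin(x[2]); inv=lambda p:np.array([[co,s],[-s,co]])@(p[:2]-x[:2])
m,r=fitpose(c,[(-.042,.028,.044),(.042,.028,.044),(.042,-.028,.044),(-.042,-.028,.044)],[(262,149),(367,149),(366,213),(262,213)],[.578,.053,.2])
print("module in clamp",inv(m).round(4),np.degrees(m[2]-x[2]).round(2),r.round(1).tolist())
print("stop face top",inv(ray(c,314,136,.054)),"jaw face top edge?",inv(ray(c,314,243,.057)),inv(ray(c,314,226,.03)))
t=cam("top"); f=lambda a:np.array(a)/4+[225,140]-.375
w=[(.074*np.cos(k),.074*np.sin(k),.075) for k in -np.radians([0,72,144])]
x2,r=fitpose(t,w,f([(612,90),(703,162),(662,271)]),[.605,-.08,0]); print("wheel",x2[:2].round(4),np.degrees(x2[2]).round(2),r.round(2).tolist())
print("axis from clamp wrist",(x[:2]+np.array([[co,-s],[s,co]])@[0,-.135]).round(4))
crop(t,335,140,435,215,7,"pics/t4.png")
```

```text
clamp [0.5802 0.054  0.1964] 11.25 [[-1.3, 0.1], [1.3, 0.1]]
module in clamp [0.0006 0.0006] -0.1 [[-3.3, -2.9], [3.0, -2.6], [0.8, 3.4], [-0.5, 3.1]]
stop face top [0.00040101 0.03750168] jaw face top edge? [ 0.00047537 -0.04477697] [ 0.0005199  -0.04116608]
wheel [ 0.6075 -0.0816] -2.21 [[0.1, 0.2], [-0.19, 0.25], [0.08, -0.44]]
axis from clamp wrist [ 0.6065 -0.0784]
```

View pics/t4.png

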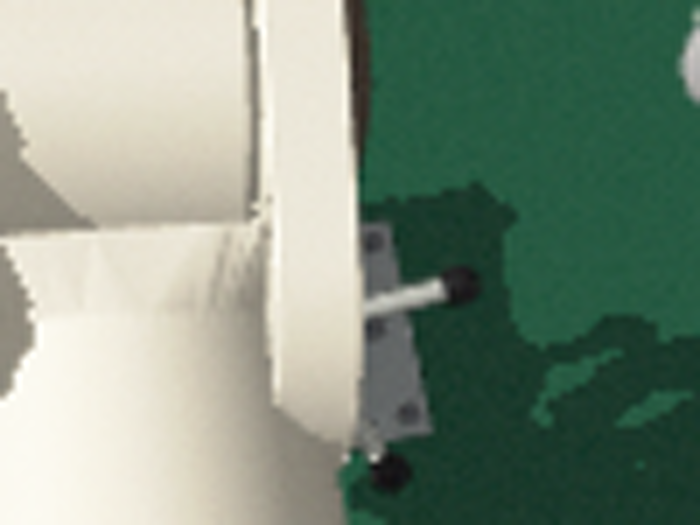

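```bash
cat >> h.py <<'E'
AX=np.array([.6067,-.080]); CY=np.radians(11.3)
RC=np.array([[np.cos(CY),-np.sin(CY)],[np.sin(CY),np.cos(CY)]])
def finger(th,s=50,a=14.5,b=11):   # finger centre [x,y] mm from axis, clamp axes, rod at th; contact radius
    t=np.radians(th);u=np.array([np.cos(t),np.sin(t)]);n=np.array([-u[1],u[0]])
    d=5+a*abs(n[0])+b*abs(n[1]); k=np.array([-a*np.sign(n[0]),-b*np.sign(n[1])])
    return s*u+d*n, s+k@u
def here():
    o=bot.get_obs(); return RC.T@(o['ee_pos'][:2]-AX)*1000,o
E
python3 - <<'E'
from h import *
p=AX+RC@np.array([.034,-.039]); go(p[0],p[1],.14,101.3)
for th in range(-80,-200,-5):
    f,r=finger(th); print(th,f.round(1),round(r,1))
E
```

```text
shift [-173.5   34.    47.4] turn [-0.04 -0.01  0.02]
-80 [ 29.6 -45.6] 58.3
-85 [ 24.7 -48. ] 59.7
-90 [ 19.5 -50. ] 61.0
-95 [ 16.  -51.6] 40.3
-100 [ 12.2 -52.9] 41.7
-105 [  8.2 -54. ] 43.1
-110 [  3.9 -54.6] 44.6
-115 [ -0.5 -54.9] 46.2
-120 [ -5.  -54.8] 47.7
-125 [ -9.7 -54.3] 49.3
-130 [-14.4 -53.2] 50.9
-135 [-19.1 -51.6] 52.5
-140 [-23.7 -49.6] 54.0
-145 [-28.2 -47. ] 55.6
-150 [-32.4 -43.9] 57.1
-155 [-36.4 -40.3] 58.5
-160 [-40.  -36.2] 59.9
-165 [-43.3 -31.7] 61.2
-170 [-46.1 -26.8] 62.4
-175 [-48.3 -21.5] 63.5
-180 [-50. -16.] 64.5
-185 [-51.3 -12.8] 36.5
-190 [-52.4  -9.4] 37.6
-195 [-53.3  -5.8] 38.8
```

>>> carry_out:
  moves: "-30 6 0 0 0 0 0;-70 14 0 0 0 0 0;-110 22 5 0 0 0 0;-145 29 20 0 0 0 0;-173.5 34 40 0 0 0 0;-173.5 34 47 0 0 0 0;-173.5 34 60 0 0 0 0;-173.5 34 80 0 0 0 0;-173.5 34 98 0 0 0 0;-173.5 34 106 0 0 0 0;-173.5 34 106 0 0 0 0;-173.5 34 106 0 0 0 0"

```text
time: 9.85
ee_pos: [0.6481, -0.1111, 0.0827]
tcp_rot: [179.9, 0.0, 101.4]
wrist_force: [-1.0, 0.7, -0.5]
opening: 0.0
grasp_force: 0.0
```

```bash
cat >> h.py <<'E'
def force(n=4):   # mean force, clamp axes, with position
    F=[];P=[]
    for _ in range(n): bot.camera("wrist"); h,o=here(); F.append(np.r_[RC.T@o['wrist_force'][:2],o['wrist_force'][2]]); P.append(np.r_[h,o['ee_pos'][2]*1000])
    print("F",np.mean(F,0).round(2),"sd",np.std(F,0).round(2),"pos",np.mean(P,0).round(1),"t",o['time'])
E
python3 - <<'E'
from h import *
force(6)
c=cam("top"); crop(c,335,140,435,215,7,"pics/t5.png")
E
```

```text
F [ 0.06  0.12 -0.19] sd [0.5  0.38 0.64] pos [ 34.6 -39.   82.9] t 10.15
```

View pics/t5.png

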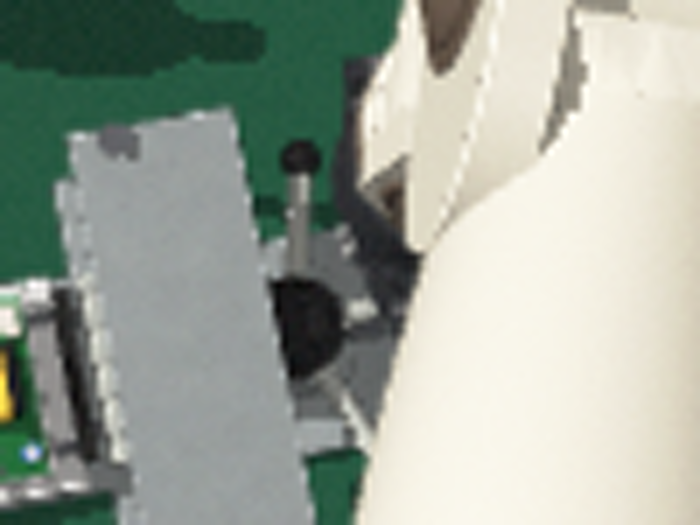

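The view shows the finger in the gap beside the -85° spoke, with the wheel unmoved: the first spoke's ball is still at crop (300,158). First push, in part.

>>> carry_out:
  moves: "-7 -3 0 0 0 0 0;-14 -6 0 0 0 0 0;-15 -10 0 0 0 0 0;-16.5 -14 0 0 0 0 0;-17.6 -18.5 0 0 0 0 0;-19 -23 0 0 0 0 0;-19.8 -27 0 0 0 0 0;-20.3 -32 0 0 0 0 0;-20.4 -36.6 0 0 0 0 0;-20 -41.5 0 0 0 0 0;-19.4 -46.6 0 0 0 0 0"

```text
time: 11.3
ee_pos: [0.6068, -0.1397, 0.0824]
tcp_rot: [179.8, 0.0, 101.3]
wrist_force: [6.2, 1.6, 0.2]
opening: -0.0002
grasp_force: 2.5
```

Run:
```python
from h import *
force(4)
```

```text
F [ 3.78 -0.87  0.71] sd [0.64 0.56 0.97] pos [-12.3 -58.6  82.4] t 11.5
```

>>> carry_out:
  moves: "1.6 -5 0 0 0 0 0;3.3 -10 0 0 0 0 0;6.2 -14.3 0 0 0 0 0;9.4 -18.4 0 0 0 0 0;13.2 -22.1 0 0 0 0 0;17.3 -25.6 0 0 0 0 0;22 -28.3 0 0 0 0 0;26.7 -30.7 0 0 0 0 0;31.8 -33.4 0 0 0 0 0;36.9 -35.7 0 0 0 0 0"

```text
time: 12.5
ee_pos: [0.5642, -0.1113, 0.0819]
tcp_rot: [179.9, 0.1, 101.3]
wrist_force: [5.3, -4.5, -1.9]
opening: 0.0
grasp_force: 2.9
```

>>> carry_out:
  moves: "-5 0 0 0 0 0 0;-6 0 -10 0 0 0 0;-6 0 -35 0 0 0 0;-10 10 -35 0 0 0 0;-15 30 -35 0 0 0 0;-22 52 -35 0 0 0 0;-26.5 68 -35 0 0 0 0;-26.5 68 -33 0 0 0 0;-26.5 68 -20 0 0 0 0;-26.5 68 -5 0 0 0 0;-26.5 68 0 0 0 0 0;-26.5 68 0 0 0 0 0"

```text
time: 13.7
ee_pos: [0.6343, -0.1231, 0.0801]
tcp_rot: [-179.9, -0.1, 101.3]
wrist_force: [-0.3, -0.9, 0.3]
opening: 0.0004
grasp_force: 0.0
```

Run:
```python
from h import *
force(3)
```

```text
F [-0.03  0.26  0.18] sd [0.25 0.25 0.09] pos [ 19.5 -47.9  81.9] t 13.85
```

>>> carry_out:
  moves: "-5 -2 0 0 0 0 0;-9.8 -5 0 0 0 0 0;-10 -9 0 0 0 0 0;-10.8 -13 0 0 0 0 0;-11.3 -18 0 0 0 0 0;-11.4 -22.6 0 0 0 0 0;-11 -27.6 0 0 0 0 0;-10.4 -32.6 0 0 0 0 0;-9 -37.6 0 0 0 0 0;-7.1 -42.6 0 0 0 0 0;-4.3 -47 0 0 0 0 0"

```text
time: 14.95
ee_pos: [0.5912, -0.1368, 0.0825]
tcp_rot: [179.8, 0.1, 101.3]
wrist_force: [7.0, 0.6, -1.2]
opening: -0.0002
grasp_force: 2.5
```

```bash
cat >> h.py <<'E'
def tau(th0,n=0):  # torque on wheel (N mm) and rod angle from finger position
    from scipy.optimize import brentq
    def one():
        h,o=here(); F=RC.T@o['wrist_force'][:2]
        def g(t):
            u=np.array([np.cos(t),np.sin(t)]);nn=np.array([-u[1],u[0]]); return h@nn-(5+14.5*abs(nn[0])+11*abs(nn[1]))
        t=brentq(g,np.radians(th0-25),np.radians(th0+25)); u=np.array([np.cos(t),np.sin(t)]);nn=np.array([-u[1],u[0]])
        k=np.array([-14.5*np.sign(nn[0]),-11*np.sign(nn[1])]); r=(h+k)@u
        return np.array([np.degrees(t),r,F@nn,F@u,r*(F@nn)-5*(F@u)])
    a=[one()]
    print("th r Fn Fu tau",a[0].round(1),"t",bot.get_obs()['time'])
    if n:
        a=[]
        for _ in range(n): bot.camera("wrist"); a.append(one())
        print(" static",np.mean(a,0).round(1))
E
python3 -c "
from h import *
tau(-140)"
```

```text
th r Fn Fu tau [-139.4   58.1    5.2   -4.8  325.3] t 14.95
```

>>> carry_out:
  moves: "1.5 -2 0 0 0 0 0;3 -4 0 0 0 0 0;4.9 -5.9 0 0 0 0 0;6.8 -7.8 0 0 0 0 0"

```text
time: 15.35
ee_pos: [0.5825, -0.1318, 0.0827]
tcp_rot: [179.8, 0.1, 101.3]
wrist_force: [7.0, -1.4, -0.2]
opening: 0.0001
grasp_force: 2.7
```

```bash
python3 -c "
from h import *
tau(-150)"
```

```text
th r Fn Fu tau [-148.9   59.6    5.8   -4.3  365.8] t 15.35
```

>>> carry_out:
  moves: "1.5 -1.2 0 0 0 0 0;3 -2.3 0 0 0 0 0;4.4 -3.4 0 0 0 0 0"

```text
time: 15.65
ee_pos: [0.5783, -0.1283, 0.0826]
tcp_rot: [179.8, 0.1, 101.3]
wrist_force: [6.4, -1.9, -0.6]
opening: -0.0
grasp_force: 2.9
```

```bash
python3 -c "
from h import *
tau(-155)"
```

```text
th r Fn Fu tau [-154.1   60.1    5.4   -4.   346. ] t 15.65
```

>>> carry_out:
  moves: "1.5 -0.9 0 0 0 0 0;3 -1.8 0 0 0 0 0;4.5 -2.7 0 0 0 0 0"

```text
time: 15.95
ee_pos: [0.5748, -0.1245, 0.0826]
tcp_rot: [179.8, 0.1, 101.3]
wrist_force: [7.0, -2.1, -1.3]
opening: 0.0001
grasp_force: 3.0
```

```bash
python3 -c "
from h import *
tau(-160)"
```

```text
th r Fn Fu tau [-158.9   60.4    5.5   -4.8  355. ] t 15.95
```

>>> carry_out:
  moves: "1.6 -0.8 0 0 0 0 0;3.2 -1.6 0 0 0 0 0;4.9 -2.4 0 0 0 0 0"

```text
time: 16.25
ee_pos: [0.5715, -0.1203, 0.0827]
tcp_rot: [179.8, 0.1, 101.3]
wrist_force: [6.3, -2.6, -0.0]
opening: -0.0004
grasp_force: 3.0
```

```bash
python3 -c "
from h import *
tau(-165)"
```

```text
th r Fn Fu tau [-163.9   60.6    5.2   -4.4  337.6] t 16.25
```

>>> carry_out:
  moves: "1.6 -0.9 0 0 0 0 0;3.2 -1.8 0 0 0 0 0;4.9 -2.8 0 0 0 0 0"

```text
time: 16.55
ee_pos: [0.5678, -0.1162, 0.0825]
tcp_rot: [179.8, 0.1, 101.3]
wrist_force: [5.4, -5.1, -0.8]
opening: -0.0004
grasp_force: 3.4
```

```bash
python3 -c "
from h import *
tau(-170)"
```

```text
th r Fn Fu tau [-168.9   61.9    6.8   -3.1  435.5] t 16.55
```

>>> carry_out:
  moves: "0.5 -0.2 0 0 0 0 0;1 -0.5 0 0 0 0 0"

```text
time: 16.75
ee_pos: [0.5671, -0.1154, 0.0825]
tcp_rot: [179.8, 0.2, 101.3]
wrist_force: [6.9, -4.2, -1.6]
opening: 0.0
grasp_force: 3.6
```

```bash
python3 -c "
from h import *
tau(-170)"
```

```text
th r Fn Fu tau [-169.7   62.1    6.5   -4.8  425.8] t 16.75
```

>>> carry_out:
  moves: "0.5 -0.2 0 0 0 0 0;1 -0.4 0 0 0 0 0"

```text
time: 16.95
ee_pos: [0.5667, -0.1146, 0.0825]
tcp_rot: [179.8, 0.2, 101.3]
wrist_force: [8.3, -4.5, -1.7]
opening: 0.0
grasp_force: 3.8
```

```bash
python3 -c "
from h import *
tau(-171)"
```

```text
th r Fn Fu tau [-170.6   62.2    7.1   -6.2  473.8] t 16.95
```

>>> carry_out:
  moves: "0.5 -0.2 0 0 0 0 0;1 -0.4 0 0 0 0 0"

```text
time: 17.15
ee_pos: [0.5662, -0.1137, 0.0825]
tcp_rot: [179.8, 0.2, 101.3]
wrist_force: [8.6, -4.6, -2.5]
opening: -0.0001
grasp_force: 3.9
```

```bash
python3 -c "
from h import *
tau(-172)"
```

```text
th r Fn Fu tau [-171.5   62.2    7.3   -6.6  487. ] t 17.15
```

>>> carry_out:
  moves: "0.5 -0.2 0 0 0 0 0;1 -0.4 0 0 0 0 0"

```text
time: 17.35
ee_pos: [0.5655, -0.113, 0.0825]
tcp_rot: [179.8, 0.2, 101.3]
wrist_force: [8.0, -5.3, -1.6]
opening: -0.0003
grasp_force: 4.1
```

```bash
python3 -c "
from h import *
tau(-172)"
```

```text
th r Fn Fu tau [-172.4   62.5    7.6   -5.9  503.9] t 17.35
```

>>> carry_out:
  moves: "-3 0.5 0 0 0 0 0;-7 1 0 0 0 0 0;-7 1 -15 0 0 0 0;-7 1 -50 0 0 0 0;-7 1 -95 0 0 0 0;-7 1 -110 0 0 0 0;30 15 -110 0 0 0 0;70 30 -110 0 0 0 0;110 42 -110 0 0 0 0;145 50 -110 0 0 0 0;155 50 -110 0 0 0 0;155 50 -110 0 0 0 0;155 50 -110 0 0 0 0"

```text
time: 18.65
ee_pos: [0.5827, 0.0493, 0.1924]
tcp_rot: [180.0, 0.0, 101.3]
wrist_force: [0.0, 0.2, 0.1]
opening: 0.0
grasp_force: 0.0
```

Run:
```python
from h import *
c=cam("wrist"); crop(c,160,0,480,300,2,"pics/w6.png"); print(bot.get_obs()["ee_pos"])
```

```text
[0.58273096 0.04890713 0.19222762]
```

View pics/w6.png

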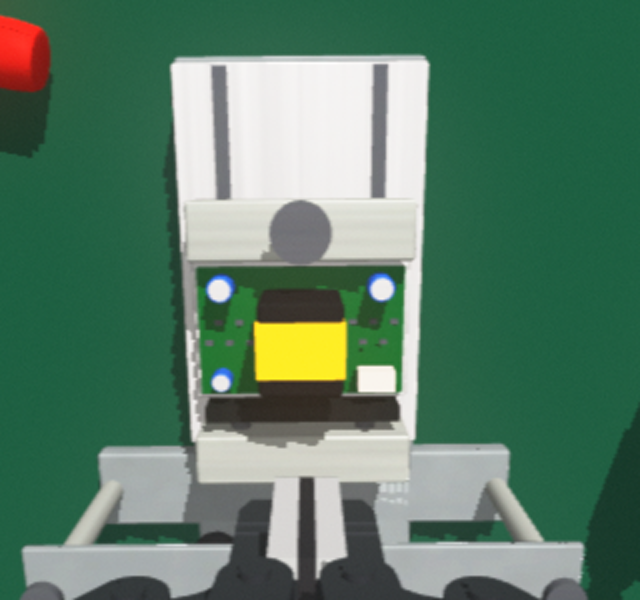

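The module is flush against the end stop (crop row 263) and square, the black rubber pad touches its rear edge (row 397), and the robot is clear. Handing the job in.

```bash
python3 -c "
from workcell import bot
print(bot.job_done())"
```

```text
the job is handed in; nothing more can be done
None
```

The job is handed in: the jaw holds the module square against the end stop with an estimated 19–20 N (from the wheel push), the arm was clear of everything, and it took about 19 s; no verdict came back.

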